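# Key the tube carousel onto its drive

## Task

Mount the blue tube carousel on the white drive unit. First set it down over the spindle so that it rides loosely on the slotted metal collar, its red stripes clearly crosswise to the slot, and let go; then take it again by its square knob and turn it until its two tabs drop into the slot and it sits fully home, level and released. Set it down gently, do not force it, and leave the green tin and the mug where they are.

Things in the scene. Friction and masses are not known exactly. Their poses are not given: they have to be found in the camera images.
- drive: White drive unit, fixed: square housing 150 x 150 x 40 mm high; on it a round metal collar, 90 mm diameter, top face 60 mm above the bench, and a steel spindle on the axis. Origin: centre of the underside, on the bench; z up; x along the collar's slot (same after half a turn). Two red marks on the housing top are in line with the slot. Its place and yaw vary.
- slot (a point): Centre of the collar's top face, 60 mm above the drive's origin, same axes. The keyway slot, 18 mm wide, 12 mm deep, crosses the whole face along x. Round spindle, 21 mm diameter, stands here, tip 26 mm above this point, last 6 mm tapered to 12 mm.
- carousel: Blue tube carousel, 130 mm disc, 0.3 to 0.55 kg, loose, upright on the bench on its rim skirt. Origin: centre of its underside (skirt's lower edge); z up. Disc 12 to 20 mm above origin (12 small sockets near the rim reach 26 mm), round white sleeve 42 mm diameter from 20 to 44 mm, square knob above. Blind bore, 24 mm diameter, from the disc's underside up to 44 mm. Skirt's inner diameter 118 mm.
- knob (a point): Centre of the carousel's white square knob, where to grip it, 59 mm above the carousel's origin; the knob is 38 x 38 mm, 30 mm high (44 to 74 mm), its faces square to the carousel's x and y.
- tabs (a point): Midway between the carousel's two tabs, 2 mm above its origin, level with their lower faces. The tabs, 12 mm wide, lie under the disc along the carousel's x, 16 to 42 mm out on both sides; red stripes on the disc's top lie over them. Riding on the collar this is level with slot; in the slot it is 10 mm lower. It falls by its own weight when in line (within 3 degrees) and let go.
- tin: Bystander: round green lidded tin, 107 mm diameter, 96 mm high, origin at the centre of its underside.
- mug: Bystander: mug with one handle, 92 x 127 x 95 mm high, origin at the centre of its underside.

How it is judged:
On the way, in this order (a step that is already met when the one before it is completed fails the run):
1. the carousel rides on the collar over the spindle, tabs out of the slot and at least 15 degrees off its line, and has been let go (horizontal distance between carousel and drive below 0.006 m and z of carousel in the frame of drive between 0.053 and 0.062 m and angle between the x axis of carousel and the x axis of drive, either way round above 0.26 rad and angle between carousel's own z axis and vertical below 0.15 rad and contact force between the fingers and carousel below 0.1 N), for 0.2 s.
2. it has been turned and its tabs have dropped into the slot (z of carousel in the frame of drive below 0.0505 m and horizontal distance between carousel and drive below 0.005 m and angle between the x axis of carousel and the x axis of drive, either way round below 0.14 rad), for 0.2 s.
At the end, for the whole second after the job is handed in: The carousel sits fully home on the drive: both tabs in the keyway, its origin 45 to 50.5 mm above the drive's origin, centred within 5 mm, in line with the slot within 8 degrees (either way round), level within 3 degrees, at rest and released (all of step 2 and z of carousel in the frame of drive above 0.045 m and angle between carousel's own z axis and vertical below 0.05 rad and linear speed of carousel below 0.02 m/s); the robot touches nothing.
It fails at once if the tin or the mug is moved by more than 20 mm (distance of any of tin, mug from where it was at the start of the episode above 0.02 m).
It fails at once if the carousel is forced or dropped onto the drive with more than 80 N (contact force between carousel and drive above 80 N).
It also fails if it takes over 48 s, if anything falls off the work surface, if the arm or the gripper's body presses on something with over 40 N, if the wrist force passes 120 N, or if a joint passes its speed limit or range.

## Robot

A 6-joint arm with a two-finger parallel gripper is mounted at the origin on the work surface; the furniture and walls round the work are solid. World frame = base frame: x ahead of the robot, y to its left, z up, the work surface at z = 0. Lengths are in m, angles in rad, forces in N, time in s.
With the tool pointing down it reaches from about 0.225 to 0.875 m from the base axis. Payload 3.4 kg.
Tool frame: the origin (TCP) lies midway between the tips of the shut fingers; the grasp point (between the pads) lies 19 mm behind it; x points along the fingers, z is the direction in which the jaws open and shut, and the axes are right-handed (so a half turn about x gives the same grasp; the last joint's range is limited). The gripper opens to 85 mm and grips with 20 to 120 N. Pads are 22 mm wide; open, the fingers measure 114 mm over their backs; the gripper's body (76 mm by 85 mm) begins 54 mm behind the grasp point. The pads swing forward as they close: fully open they stand 13 mm farther back than shut.
Start: joints at [1.226, 0.276, 1.505, -0, 1.361, -0.121], TCP at [0.128, 0.561, 0.231] pointing down, gripper open.
Joint ranges: [-2.89, 2.89], [-0.75, 2.08], [0.22, 2.7], [-1.18, 4.32], [0.11, 2.71], [-2.7, 2.7]. Speed limits (rad/s): [2.57, 2.57, 3.14, 3.14, 3.14, 3.14].

## Interface

Orientations are given as a unit quaternion [w, x, y, z].
In Python, from rig import manip, eyes gives the robot as it stands. The module is installed in compiled form; this text tells all that it offers.
- The arm moves only by the shell command python3 -m crank 'ROWS' [FORCE]. ROWS is JSON, a list of rows, each a list of 7 numbers: the shift along the tool's x, y, z in cm, then the turn, a rotation vector about the tool's x, y, z in degrees, then the finger opening in cm, from 0 to 8.54. A call has 1 to 5 rows; each row is the pose to reach, as a shift and turn from the pose commanded when the call began, along the tool's axes at that moment; what a row does not reach only later rows make up. A row lasts 1/8 s, in which the tool goes at most 62.5 mm and 10.7 degrees, less where a joint would pass 70% of its speed; a pose out of reach is approached as far as the arm can. A call with a gripper value outside its range is refused whole. The fingers move at their own pace and stop on an object; FORCE is the grip in N (left out, the last holds). Time passes only in rows, so rows that repeat a pose let the fingers close. It gives the time, the measured TCP pose, the force and the opening at its end, in the units of the state.
- manip.get_state(): the state, without advancing time (a new reading comes with each control period).
- eyes.get_image(name): name is "scene" or "top"; returns a dict with "color" (480x640x3 uint8, blue, green, red), "z_map" (480x640 float32, m along the optical axis (not along the pixel's ray), 0 where there is no reading), "vertical_fov" (degrees; the focal length in pixels is half the picture's height over the tangent of half this angle, whatever the lens; pixels are square), "cx", "cy" (the principal point, pixels), "eye" and "attitude" of the camera in the world. Camera axes: x right, y up, looking along -z (the intrinsics and any distortion apply to the point x, -y, -z); pixel columns grow to the right and rows downward; lengths in m; the calibration is good to about 2 mm. A picture is of the moment at which its call begins.
- manip.sign_off(): hands the job in, once; it reports no verdict.
The state is a dict: "clock": time; "qpos": joint angles; "qd": joint speeds; "effort": joint torques, N m; "position": TCP position; "ee_rot": TCP orientation; "contact_force": force on the tool from outside, world axes, zero at the start; "moment": the same for the moment, N m; "width": finger opening in m.
Only numpy, scipy, OpenCV 4.12 (cv2) and the standard library are available. Lean on these libraries where they do the work, as an engineer would, in place of code of your own. Each camera call takes 0.05 s, during which the arm holds its last target.

## Working session

There is one attempt and no reset: what is moved stays moved. The work goes in short steps, Python scripts to look and compute and a shell command to move; the robot and the scene stay as the last step left them, time stands still between calls to the robot, and variables do not carry over. Pictures are saved under pics/ and viewed, and the job is handed in when it is done.

```bash
mkdir -p pics; ls; python3 - <<'E'
from rig import manip, eyes
import cv2,numpy as np
print(manip.get_state())
for n in("scene","top"):
    d=eyes.get_image(n); cv2.imwrite(f"pics/{n}0.png",d["color"]); np.savez(f"{n}0.npz",**d)
    print({k:v for k,v in d.items() if k not in("color","z_map")}, (d["z_map"]>0).mean())
E
```

```text
pics
{'clock': 0.0, 'qpos': array([ 1.22600781e+00,  2.76611136e-01,  1.50616903e+00,  1.37105775e-06,
        1.36067646e+00, -1.21032387e-01]), 'qd': array([ 0.00033039, -0.00086201, -0.00019812,  0.00052066,  0.0006999 ,
        0.00166337]), 'effort': array([ 8.94241348e-04, -4.16767108e+01, -2.45797884e+01, -4.32629968e-04,
        1.10322985e-02, -5.63693263e-06]), 'position': array([0.12742899, 0.56015152, 0.2304162 ]), 'ee_rot': array([ 0.5521351 , -0.44139686,  0.55325754,  0.44070595]), 'contact_force': array([-0.04049557, -0.29394258, -0.27712266]), 'moment': array([-0.01904592,  0.02006012,  0.00369242]), 'width': 0.08541538274836036}
{'vertical_fov': 57.110100275955716, 'cx': 317.7233738232328, 'cy': 243.49221481346868, 'eye': array([ 0.1228104 , -0.60354335,  0.41125711]), 'attitude': array([ 0.7814293 ,  0.49830983, -0.20951891, -0.31170081])} 0.9902897135416666
{'vertical_fov': 54.95704249711843, 'cx': 313.5400950591455, 'cy': 243.6241524845451, 'eye': array([ 0.51199956, -0.05271583,  0.94033897]), 'attitude': array([ 0.70946042,  0.06262271, -0.06216861, -0.69919909])} 0.99611328125
```

View pics/scene0.png

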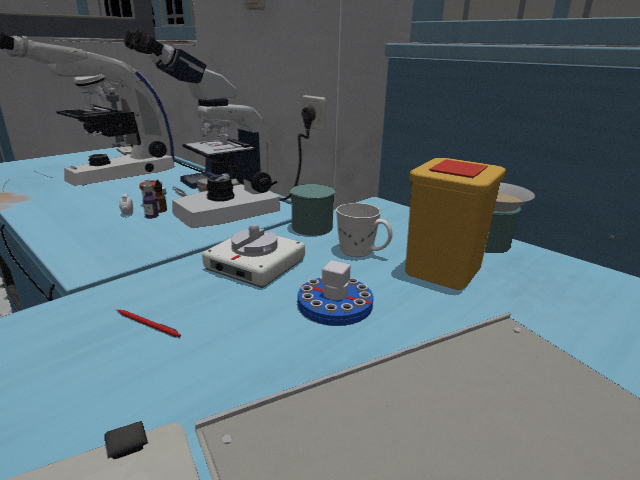

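View pics/top0.png

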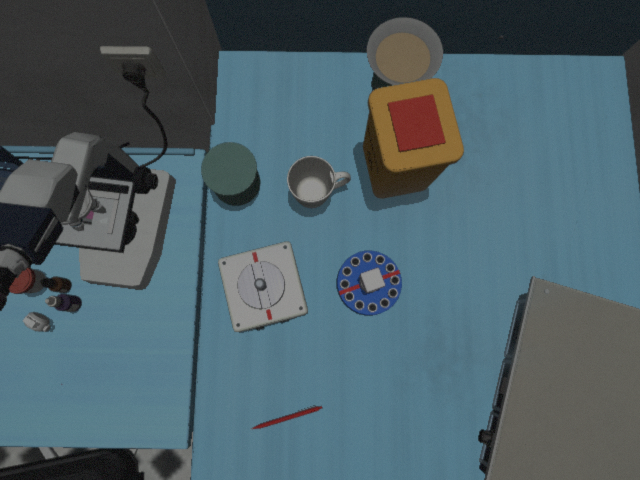

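The top view shows the drive's collar near (261,285) with its red marks at (255,257) and (264,312). The carousel is near (370,281), with stripes running from about (347,290) to (393,274). The tin is at (230,170) and the mug at (312,182). Next I measure these.

```bash
cat > h.py <<'E'
import numpy as np,cv2
from scipy.spatial.transform import Rotation as R
def q2R(q): return R.from_quat(np.roll(q,-1))
def ray(d,uv):
    f=240/np.tan(np.radians(float(d["vertical_fov"]))/2)
    uv=np.atleast_2d(uv).astype(float)
    c=np.c_[(uv[:,0]-d["cx"])/f,-(uv[:,1]-d["cy"])/f,-np.ones(len(uv))]
    return q2R(d["attitude"]).apply(c)
def plane(d,uv,z):
    r=ray(d,uv); return d["eye"]+r*((z-d["eye"][2])/r[:,2])[:,None]
def proj(d,p):
    f=240/np.tan(np.radians(float(d["vertical_fov"]))/2)
    c=q2R(d["attitude"]).inv().apply(np.atleast_2d(p)-d["eye"])
    return np.c_[d["cx"]+f*c[:,0]/-c[:,2], d["cy"]+f*c[:,1]/c[:,2]]
def cloud(d):
    v,u=np.mgrid[:480,:640]; z=d["z_map"]
    r=ray(d,np.c_[u.ravel(),v.ravel()])
    return (d["eye"]+r*z.ravel()[:,None]).reshape(480,640,3)
def red(d):
    h=cv2.cvtColor(d["color"],cv2.COLOR_BGR2HSV); return ((h[...,0]<8)|(h[...,0]>172))&(h[...,1]>130)&(h[...,2]>60)
def blue(d):
    h=cv2.cvtColor(d["color"],cv2.COLOR_BGR2HSV); return (h[...,0]>105)&(h[...,0]<125)&(h[...,1]>180)
E
python3 - <<'E'
from h import *
for n in("top","scene"):
    d=dict(np.load(n+"0.npz")); P=cloud(d)
    m=red(d).astype(np.uint8); k,l,s,c=cv2.connectedComponentsWithStats(m)
    print(n)
    for i in range(1,k):
        if s[i,4]>12:
            print(" red",c[i].round(1),s[i,4],np.median(P[l==i],0).round(4),plane(d,c[i],.02).round(4),plane(d,c[i],.04).round(4))
    b=blue(d).astype(np.uint8);k,l,s,c=cv2.connectedComponentsWithStats(b)
    for i in range(1,k):
        if s[i,4]>300: print(" blue",c[i].round(1),s[i],)
    # depth slices
    x,y,z=P[...,0],P[...,1],P[...,2]
    for nm,lo,hi,box in(("knobtop",.066,.082,(.38,.56,-.25,-.1)),("collar",.054,.066,(.35,.6,-.08,.15)),("housing",.034,.046,(.35,.6,-.08,.15)),("spindle",.076,.095,(.35,.6,-.08,.15)),("any",.005,.3,(.35,.6,-.3,.2))):
        q=(z>lo)&(z<hi)&(x>box[0])&(x<box[1])&(y>box[2])&(y<box[3])
        if q.sum(): 
            rc=cv2.minAreaRect(np.c_[x[q],y[q]].astype(np.float32))
            print(" ",nm,q.sum(),np.median(P[q],0).round(4),"rect",np.round(rc[0],4),np.round(rc[1],4),round(rc[2],1))
    bench=(abs(z)<.02)&(x>.3)&(x<.6)&(y<.1)&(y>-.3);print(" benchz",np.median(z[bench]))
E
python3 - <<'E'
import cv2
a=cv2.imread('pics/top0.png')[220:350,200:420]; cv2.imwrite('pics/c1.png',cv2.resize(a,None,fx=3.6,fy=3.6,interpolation=cv2.INTER_CUBIC))
E
```

```text
top
 red [416.1 122.7] 2297 [ 0.8516 -0.2211  0.2102] [[ 0.9405 -0.265   0.02  ]] [[ 0.9312 -0.2604  0.04  ]]
 red [254.9 256.9] 23 [0.6445 0.0642 0.0399] [[0.6474 0.0668 0.02  ]] [[0.6445 0.0642 0.04  ]]
 red [ 21.5 281.4] 233 [0.5864 0.5024 0.064 ] [[0.5912 0.5309 0.02  ]] [[0.5895 0.5182 0.04  ]]
 red [390.5 274.2] 52 [ 0.6166 -0.2049  0.0202] [[ 0.6163 -0.206   0.02  ]] [[ 0.614  -0.2026  0.04  ]]
 red [349.  289.1] 64 [ 0.5856 -0.1229  0.0205] [[ 0.5853 -0.1229  0.02  ]] [[ 0.5837 -0.1214  0.04  ]]
 red [268.6 313.8] 26 [0.5336 0.0333 0.0404] [[0.5344 0.0357 0.02  ]] [[0.5339 0.0338 0.04  ]]
 red [288.1 417. ] 224 [ 0.3393 -0.0068  0.0082] [[ 0.3414 -0.0075  0.02  ]] [[ 0.3451 -0.0085  0.04  ]]
  collar 863 [0.5776 0.0563 0.0596] rect [0.5718 0.0488] [0.0551 0.0894] 0.7
  housing 2237 [0.5452 0.0445 0.0394] rect [0.5664 0.0427] [0.1031 0.1497] 14.2
  spindle 97 [0.589  0.0489 0.0835] rect [0.5895 0.0495] [0.0189 0.0194] 2.1
  any 5699 [0.5619 0.0157 0.0386] rect [ 0.475  -0.0358] [0.4717 0.2499] 90.0
 benchz -6.40315525356483e-05
scene
 red [458.5 167.8] 580 [ 0.8463 -0.2246  0.
[... 354 characters left out ...]
 [351.4 297.6] 20 [ 0.612  -0.189   0.0207] [[ 0.6128 -0.1891  0.02  ]] [[ 0.5877 -0.2103  0.04  ]]
 red [367.8 301.9] 14 [ 0.6223 -0.2171  0.0206] [[ 0.623  -0.2165  0.02  ]] [[ 0.5975 -0.2363  0.04  ]]
 red [149.4 322.8] 341 [ 0.3395 -0.0124  0.0077] [[ 0.3326 -0.0301  0.02  ]] [[ 0.3219 -0.0595  0.04  ]]
 blue [332.  310.7] [ 298  289   74   36 1147]
  collar 477 [0.5759 0.0435 0.0597] rect [0.5721 0.0493] [0.0553 0.0897] 0.4
  housing 1207 [0.5432 0.0187 0.0397] rect [0.5581 0.0403] [0.0878 0.1499] 13.2
  spindle 66 [0.586  0.0458 0.0818] rect [0.5871 0.0469] [0.0176 0.0152] 5.8
  any 5666 [ 0.5587 -0.028   0.0294] rect [ 0.4749 -0.0135] [0.2499 0.4267] 0.0
 benchz 0.00019547824994309293
```

View pics/c1.png

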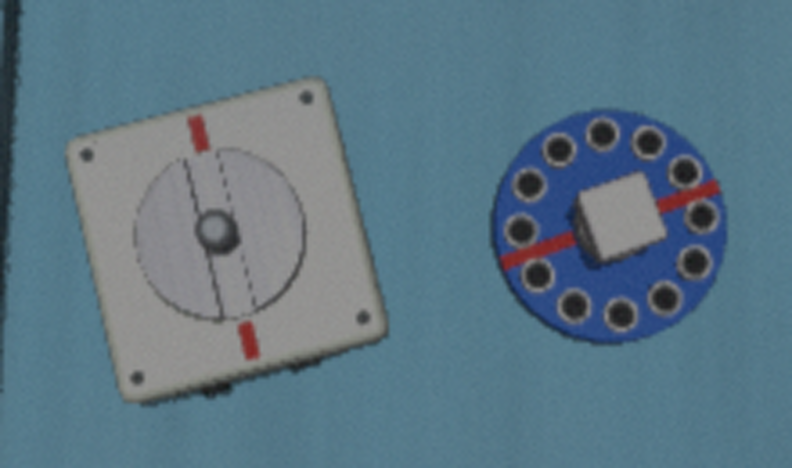

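```bash
cat > m.py <<'E'
from h import *
import sys
def meas(d,zoff=0.0):
    P=cloud(d);x,y,z=P[...,0],P[...,1],P[...,2]
    for nm,lo,hi,box in(("knobtop",.068,.080,(.5,.7,-.25,-.08)),("cardisc",.015,.03,(.48,.72,-.27,-.06)),("collar",.054,.066,(.48,.7,-.05,.14)),("housing",.034,.046,(.45,.73,-.08,.17)),("spindle",.076,.095,(.5,.7,-.05,.15)),("tin",.08,.11,(.6,1,.05,.25)),("mug",.085,.1,(.6,1,-.15,.05))):
        q=(z>lo)&(z<hi)&(x>box[0])&(x<box[1])&(y>box[2])&(y<box[3])
        if q.sum():
            p=np.c_[x[q],y[q]].astype(np.float32)
            rc=cv2.minAreaRect(p);cc=cv2.minEnclosingCircle(p)
            print(" ",nm,q.sum(),np.median(P[q],0).round(4),"rect",np.round(rc[0],4),np.round(rc[1],4),round(rc[2],1),"circ",np.round(cc[0],4),round(cc[1],4))
for n in("top","scene"):
    print(n);meas(dict(np.load(n+"0.npz")))
E
python3 m.py
python3 - <<'E'
from rig import manip
from h import *
s=manip.get_state();print(q2R(s["ee_rot"]).as_matrix().round(4))
E
```

```text
top
  knobtop 403 [ 0.6006 -0.1621  0.0736] rect [ 0.6005 -0.1629] [0.0381 0.0383] 21.1 circ [ 0.6    -0.1623] 0.0249
  cardisc 2807 [ 0.597  -0.1604  0.0204] rect [ 0.6009 -0.163 ] [0.1281 0.1286] 0.9 circ [ 0.6008 -0.163 ] 0.0649
  collar 1300 [0.5886 0.0481 0.0595] rect [0.5893 0.049 ] [0.0873 0.0895] 16.3 circ [0.5893 0.0491] 0.0451
  housing 3956 [0.5829 0.046  0.0394] rect [0.5887 0.0487] [0.1497 0.1493] 15.6 circ [0.5886 0.0483] 0.1011
  spindle 97 [0.589  0.0489 0.0835] rect [0.5895 0.0495] [0.0189 0.0194] 2.1 circ [0.5894 0.049 ] 0.0103
  tin 2795 [0.8155 0.1221 0.095 ] rect [0.8605 0.161 ] [0.2457 0.1319] 31.3 circ [0.8764 0.1397] 0.1267
  mug 376 [ 0.8028 -0.0508  0.0928] rect [ 0.8097 -0.0858] [0.0918 0.1844] 25.1 circ [ 0.8242 -0.0802] 0.0961
scene
  knobtop 307 [ 0.596  -0.1657  0.0736] rect [ 0.6003 -0.1626] [0.0385 0.0378] 21.4 circ [ 0.6005 -0.1625] 0.0248
  cardisc 2077 [ 0.5831 -0.1789  0.0207] rect [ 0.595  -0.1655] [0.1185 0.129 ] 37.5 circ [ 0.5996 -0.1626] 0.0656
  collar 621 [0.5817 0.039  0.0597] rect [0.5887 0.0496] [0.0891 0.0877] 50.8 circ [0.59   0.0485] 0.0473
  housing 1637 [0.5543 0.0119 0.0397] rect [0.5893 0.0493] [0.1499 0.1495] 15.0 circ [0.5883 0.0479] 0.1012
  spindle 66 [0.586  0.0458 0.0818] rect [0.5871 0.0469] [0.0176 0.0152] 5.8 circ [0.5879 0.0483] 0.0099
  tin 1165 [0.8246 0.1316 0.0949] rect [0.8616 0.1616] [0.2461 0.1311] 30.9 circ [0.876  0.1428] 0.1265
  mug 419 [ 0.787  -0.0465  0.0904] rect [ 0.7896 -0.0437] [0.0948 0.0924] 55.8 circ [ 0.7937 -0.051 ] 0.0546
[[-6.000e-04 -9.751e-01  2.219e-01]
 [-1.500e-03  2.219e-01  9.751e-01]
 [-1.000e+00  2.000e-04 -1.600e-03]]
```

```bash
cat > go.py <<'E'
# prints shift(cm, tool axes) and turn (deg rotvec) from current pose to x y z jawyaw
import sys
from h import *
from rig import manip
s=manip.get_state()
x,y,z,yaw=map(float,sys.argv[1:5]); a=np.radians(yaw)
X=np.array([0,0,-1.]);Z=np.array([np.cos(a),np.sin(a),0]);Y=np.cross(Z,X)
C=q2R(s["ee_rot"]); T=R.from_matrix(np.c_[X,Y,Z])
print("t",s["clock"],"shift",(C.inv().apply(np.array([x,y,z])-s["position"])*100).round(2),"turn",np.degrees((C.inv()*T).as_rotvec()).round(2))
zz=C.as_matrix()[:,2]
print("pos",s["position"].round(4),"jaw",np.degrees(np.arctan2(zz[1],zz[0])).round(2),"tilt",np.degrees(C.as_matrix()[:2,0]).round(2),"w",round(s["width"],4),"F",s["contact_force"].round(2),"M",s["moment"].round(2),"q5",s["qpos"][5].round(2))
E
python3 go.py .6005 -.1628 .15 21.2
python3 -m crank '[[2,-6,-6,10,0,0,8.5],[4,-12,-12,20,0,0,8.5],[6,-19,-18,30,0,0,8.5],[8,-25,-24,40,0,0,8.5],[8,-31,-30,50,0,0,8.5]]' 40
python3 go.py .6005 -.1628 .15 21.2
```

```text
t 0.1 shift [  8.14 -62.17 -59.99] turn [ 5.598e+01 -9.000e-02  3.000e-02]
pos [0.1275 0.5602 0.2305] jaw 77.18 tilt [-0.03 -0.09] w 0.085 F [ 0.66 -0.01  0.16] M [ 0.01 -0.05  0.01] q5 -0.12
clock: 0.72
position: [0.2952, 0.3031, 0.1664]
ee_rot: [0.688, -0.165, 0.688, 0.164]
contact_force: [1.1, -0.9, 0.1]
width: 0.0848
t 0.725 shift [  1.65 -55.36   6.16] turn [ 5.69 -0.03  0.01]
pos [0.2952 0.3031 0.1664] jaw 26.89 tilt [-0.02 -0.03] w 0.0848 F [ 1.09 -0.92  0.07] M [ 0.01 -0.05 -0.01] q5 0.16
```

```bash
python3 -m crank '[[0,-6,0.6,5.7,0,0,8.5],[0,-12,1.2,5.7,0,0,8.5],[0,-18,2,5.7,0,0,8.5],[0,-24,2.6,5.7,0,0,8.5],[0,-30,3.3,5.7,0,0,8.5]]'
python3 go.py .6005 -.1628 .15 21.2
```

```text
clock: 1.35
position: [0.4619, 0.0514, 0.167]
ee_rot: [0.695, -0.131, 0.695, 0.132]
contact_force: [0.9, 0.4, -0.3]
width: 0.085
t 1.35 shift [  1.69 -25.     5.07] turn [ 0.25  0.01 -0.03]
pos [0.4619 0.0514 0.167 ] jaw 21.45 tilt [-0.    0.03] w 0.085 F [ 0.87  0.36 -0.26] M [ 0.03 -0.01 -0.02] q5 -0.41
```

```bash
python3 -m crank '[[0,-6,1.2,0,0,0,8.5],[0,-12,2.4,0.2,0,0,8.5],[0,-18,3.7,0.2,0,0,8.5],[1.7,-25,5.1,0.2,0,0,8.5],[1.7,-25,5.1,0.2,0,0,8.5]]'
python3 -m crank '[[0,0,0,0,0,0,8.5],[0,0,0,0,0,0,8.5]]'
python3 go.py .6003 -.1628 .043 21.1
```

```text
clock: 1.98
position: [0.6013, -0.1643, 0.1481]
ee_rot: [0.695, -0.129, 0.696, 0.129]
contact_force: [-0.0, 0.3, -0.5]
width: 0.0849
clock: 2.22
position: [0.5993, -0.1592, 0.1503]
ee_rot: [0.695, -0.13, 0.695, 0.131]
contact_force: [0.3, -0.1, 0.0]
width: 0.085
t 2.225 shift [10.73 -0.38 -0.03] turn [ 0.23 -0.03 -0.07]
pos [ 0.5993 -0.1592  0.1503] jaw 21.33 tilt [-0.05  0.06] w 0.085 F [ 0.26 -0.13  0.02] M [-0.02 -0.02  0.01] q5 -0.74
```

```bash
python3 -m crank '[[4,-0.3,0,0.2,0,0,8.5],[8,-0.3,0,0.2,0,0,8.5],[8,-0.3,0,0.2,0,0,8.5],[8,-0.3,0,0.2,0,0,8.5]]'
python3 go.py .6003 -.1628 .043 21.1
python3 - <<'E'
from rig import eyes
import cv2
cv2.imwrite("pics/s1.png",eyes.get_image("scene")["color"][150:390,180:500].repeat(2,0).repeat(2,1))
E
```

```text
clock: 2.72
position: [0.6021, -0.163, 0.072]
ee_rot: [0.696, -0.13, 0.694, 0.129]
contact_force: [0.7, -0.4, 0.2]
width: 0.0851
t 2.725 shift [ 2.89  0.08 -0.17] turn [0.04 0.11 0.08]
pos [ 0.6021 -0.163   0.072 ] jaw 21.14 tilt [ 0.13 -0.04] w 0.0851 F [ 0.75 -0.4   0.2 ] M [ 0.08 -0.03 -0.01] q5 -0.75
```

View pics/s1.png

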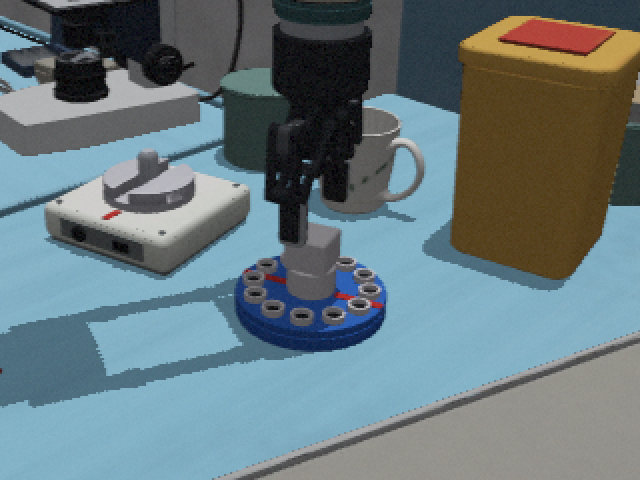

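The open fingers straddle the knob, at about (310,240) in the enlarged view. Going down and closing.

```bash
python3 -m crank '[[1.5,0,-0.1,0,0,0,8.5],[2.8,0,-0.1,0,0,0,8.5],[2.8,0,-0.1,0,0,0,6],[2.8,0,-0.1,0,0,0,4.5],[2.8,0,-0.1,0,0,0,4.2]]' 30
python3 go.py .6003 -.1628 .043 21.1
python3 -m crank '[[0,0,0,0,0,0,3],[0,0,0,0,0,0,3],[0,0,0,0,0,0,3],[0,0,0,0,0,0,3]]' 40
python3 go.py .6003 -.1628 .043 21.1
```

```text
clock: 3.4
position: [0.601, -0.164, 0.0425]
ee_rot: [0.696, -0.129, 0.695, 0.129]
contact_force: [-0.2, 0.4, -0.8]
width: 0.0418
t 3.4 shift [-0.05  0.14 -0.02] turn [-0.03  0.07  0.03]
pos [ 0.601  -0.164   0.0425] jaw 21.07 tilt [ 0.07 -0.  ] w 0.0418 F [-0.22  0.37 -0.79] M [ 0.04 -0.03  0.05] q5 -0.75
clock: 3.9
position: [0.6016, -0.164, 0.0429]
ee_rot: [0.696, -0.13, 0.694, 0.129]
contact_force: [3.8, 1.6, 5.3]
width: 0.0374
t 3.9 shift [-0.01  0.16 -0.08] turn [-0.04  0.14  0.08]
pos [ 0.6016 -0.164   0.0429] jaw 21.06 tilt [ 0.16 -0.02] w 0.0374 F [3.76 1.56 5.29] M [ 0.29 -0.61 -0.12] q5 -0.75
```

```bash
python3 -m crank '[[-1,0,0,0,0,0,3],[-4,0,0,0,0,0,3],[-8,0,0,0,0,0,3],[-11,0,0,0,0,0,3],[-11,0,0,0,0,0,3]]' 60
python3 -m crank '[[0,0,0,0,0,0,3],[0,0,0,0,0,0,3]]'
python3 go.py .589 .049 .153 21.1
cat > look.py <<'E'
import sys
from h import *
from rig import eyes,manip
n=sys.argv[1]
o=[]
for c in("top","scene"):
    d=eyes.get_image(c);np.savez(f"{c}{n}.npz",**d);o.append(d["color"])
cv2.imwrite(f"pics/v{n}.png",cv2.resize(np.hstack([o[0][60:360,180:500],o[1][100:400,160:480]]),(800,375)))
E
python3 look.py 2
```

```text
clock: 4.53
position: [0.6003, -0.1644, 0.1535]
ee_rot: [0.696, -0.13, 0.695, 0.129]
contact_force: [-0.3, 0.2, -5.2]
width: 0.0371
clock: 4.78
position: [0.5987, -0.1634, 0.1497]
ee_rot: [0.694, -0.128, 0.697, 0.13]
contact_force: [-0.0, -0.2, -4.4]
width: 0.0375
t 4.775 shift [-0.29 20.17  6.73] turn [-0.02 -0.22 -0.19]
pos [ 0.5987 -0.1634  0.1497] jaw 21.08 tilt [-0.27  0.1 ] w 0.0375 F [-0.01 -0.18 -4.39] M [-0.04 -0.02 -0.02] q5 -0.75
```

View pics/v2.png

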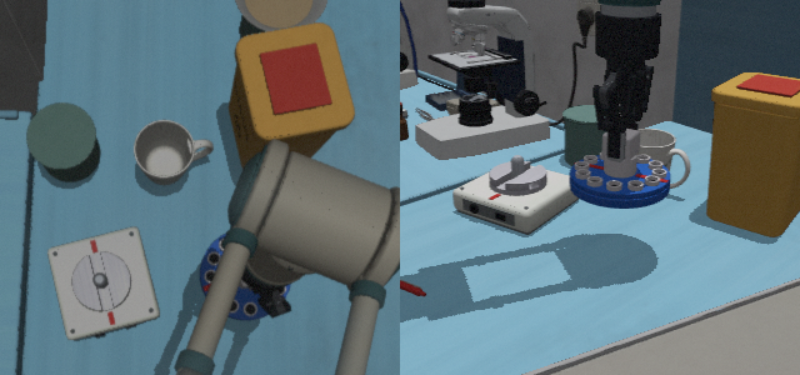

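Lifted and level: the disc is at about (620,180) in the right-hand view. Carrying it over to the drive.

```bash
python3 -m crank '[[-0.3,4,1.3,0,0,0,3],[-0.3,9,3,0,0,0,3],[-0.3,14,4.7,0,0,0,3],[-0.3,18,6,0,0,0,3],[-0.3,20,6.7,0,0,0,3]]'
python3 -m crank '[[0,0,0,0,0,0,3],[0,0,0,0,0,0,3],[0,0,0,0,0,0,3]]'
python3 go.py .589 .049 .153 21.1
python3 look.py 3
python3 go.py .589 .049 .153 21.1
```

```text
clock: 5.5
position: [0.5902, 0.0489, 0.1546]
ee_rot: [0.695, -0.13, 0.696, 0.13]
contact_force: [0.3, -0.7, -5.0]
width: 0.0374
clock: 5.88
position: [0.5912, 0.0453, 0.155]
ee_rot: [0.695, -0.129, 0.695, 0.129]
contact_force: [0.9, 0.3, -4.8]
width: 0.037
t 5.875 shift [ 0.2   0.42 -0.07] turn [-0.11 -0.01  0.03]
pos [0.5912 0.0453 0.155 ] jaw 20.99 tilt [-0.   -0.03] w 0.037 F [ 0.95  0.34 -4.75] M [ 0.   -0.03  0.02] q5 -0.41
t 5.975 shift [ 0.21  0.4  -0.08] turn [-0.11 -0.01  0.01]
pos [0.5912 0.0456 0.1551] jaw 20.99 tilt [-0.   -0.01] w 0.0371 F [ 0.58 -0.88 -4.91] M [ 0.05 -0.    0.03] q5 -0.41
```

View pics/v3.png

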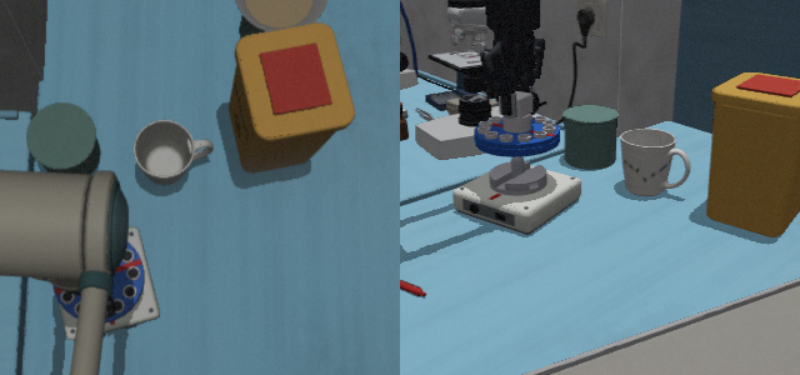

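```bash
cat > car.py <<'E'
import sys
from h import *
from scipy.optimize import least_squares
n=sys.argv[1]; zt=float(sys.argv[2]) # expected z of underside
for c in("scene","top"):
    d=dict(np.load(f"{c}{n}.npz"));P=cloud(d);h=cv2.cvtColor(d["color"],cv2.COLOR_BGR2HSV)
    b=(h[...,0]>105)&(h[...,0]<128)&(h[...,1]>150)&(P[...,2]>zt-.015)&(P[...,2]<zt+.035)&(abs(P[...,0]-.59)<.12)&(abs(P[...,1]+.05)<.2)
    p=P[b]; print(c,b.sum(),"z pct",np.percentile(p[:,2],[2,10,50,90,98]).round(4))
    # rim: outermost pts in disc-top
    top=p[p[:,2]>np.percentile(p[:,2],50)-.004] if c=="top" else p
    hull=cv2.convexHull(top[:,:2].astype(np.float32))[:,0]
    r=least_squares(lambda q:np.hypot(hull[:,0]-q[0],hull[:,1]-q[1])-.065,[.59,hull[:,1].mean()],loss="soft_l1",f_scale=.001)
    print("  rim fit",r.x.round(4),"res",np.abs(r.fun).mean().round(4),len(hull))
    # red stripe line
    m=red(d)&(P[...,2]>zt)&(P[...,2]<zt+.035)&(abs(P[...,0]-.59)<.12)&(abs(P[...,1]+.05)<.2)
    if m.sum()>8:
        k,l,s,cc=cv2.connectedComponentsWithStats(m.astype(np.uint8))
        for i in range(1,k):
            if s[i,4]>3: print("   red",s[i,4],np.median(P[l==i],0).round(4))
        q=P[m];q=q[abs(np.median(q[:,2])-q[:,2])<.004];f=cv2.fitLine(q[:,:2].astype(np.float32),cv2.DIST_HUBER,0,.01,.01).ravel();print("   line yaw",np.degrees(np.arctan2(f[1],f[0])).round(1),f[2:].round(4))
E
python3 car.py 0 0; python3 car.py 3 .11
```

```text
scene 1479 z pct [0.002  0.0053 0.019  0.0206 0.0212]
  rim fit [ 0.599 -0.162] res 0.0116 30
   red 26 [ 0.5902 -0.1302  0.0204]
   red 20 [ 0.612  -0.189   0.0207]
   red 14 [ 0.6223 -0.2171  0.0206]
   line yaw -70.0 [ 0.607  -0.1761]
top 1312 z pct [0.0164 0.0177 0.0197 0.0218 0.023 ]
  rim fit [ 0.5999 -0.1633] res 0.0012 53
   red 52 [ 0.6166 -0.2049  0.0202]
   red 64 [ 0.5856 -0.1229  0.0205]
   line yaw -69.6 [ 0.5992 -0.1601]
scene 959 z pct [0.1139 0.1162 0.1276 0.1323 0.1328]
  rim fit [0.5877 0.0453] res 0.0013 29
   red 12 [0.5773 0.0812 0.1324]
   red 9 [ 0.6099 -0.0071  0.1325]
   line yaw -70.1 [0.5847 0.0612]
top 503 z pct [0.1291 0.13   0.1318 0.1335 0.1348]
  rim fit [0.5904 0.0459] res 0.0014 31
   red 71 [0.6048 0.0035 0.1323]
   red 18 [0.5683 0.1005 0.1318]
   line yaw -69.3 [0.5972 0.0227]
```

Vision and tool pose agree that the carousel is about 3.5 mm short in y. I'll correct that and lower in stages.

```bash
python3 -m crank '[[0,0.33,0.13,0,0,0,3],[0,0.33,0.13,0,0,0,3],[1,0.33,0.13,0,0,0,3],[2,0.33,0.13,0,0,0,3],[2,0.33,0.13,0,0,0,3]]'
python3 go.py .589 .049 .101 21.1
python3 look.py 4; python3 car.py 4 .09;python3 go.py .589 .049 .101 21.1
```

```text
clock: 6.6
position: [0.5898, 0.0504, 0.1335]
ee_rot: [0.694, -0.129, 0.696, 0.13]
contact_force: [-0.6, 0.3, -5.7]
width: 0.037
t 6.6 shift [ 3.25 -0.1  -0.12] turn [-0.02 -0.18 -0.08]
pos [0.5898 0.0504 0.1335] jaw 21.08 tilt [-0.2   0.01] w 0.037 F [-0.63  0.34 -5.71] M [ 0.   -0.04  0.04] q5 -0.4
scene 967 z pct [0.0932 0.0954 0.1072 0.1115 0.112 ]
  rim fit [0.5874 0.0506] res 0.0013 32
   red 13 [0.5766 0.0839 0.1116]
   red 7 [0.5995 0.0277 0.1116]
   red 9 [ 0.6088 -0.0034  0.1119]
   line yaw -69.5 [0.5873 0.0578]
top 498 z pct [0.1073 0.1084 0.1103 0.1121 0.1132]
  rim fit [0.5881 0.0514] res 0.0012 21
   red 68 [0.6033 0.0095 0.1102]
   red 18 [0.5662 0.1059 0.1113]
   line yaw -69.2 [0.5953 0.0287]
t 6.7 shift [ 3.38 -0.06 -0.22] turn [-0.02 -0.03 -0.02]
pos [0.5909 0.0504 0.1348] jaw 21.08 tilt [-0.04  0.  ] w 0.0374 F [-0.    0.05 -5.24] M [-0.04  0.02  0.01] q5 -0.4
```

```bash
python3 -m crank '[[0,-0.22,0.04,0,0,0,3],[0.4,-0.22,0.04,0,0,0,3],[1,-0.22,0.04,0,0,0,3],[1,-0.22,0.04,0,0,0,3]]'
python3 look.py 5; python3 car.py 5 .08;python3 go.py .589 .049 .101 21.1
```

```text
clock: 7.2
position: [0.5915, 0.0485, 0.1244]
ee_rot: [0.695, -0.129, 0.696, 0.13]
contact_force: [0.3, 0.0, -5.1]
width: 0.0374
scene 959 z pct [0.0838 0.0861 0.0977 0.102  0.1025]
  rim fit [0.589  0.0486] res 0.0021 29
   red 13 [0.5772 0.0847 0.1022]
   red 7 [0.5994 0.0238 0.1025]
   red 10 [ 0.611  -0.0043  0.1019]
   line yaw -69.5 [0.5959 0.037 ]
top 476 z pct [0.0982 0.0993 0.1012 0.103  0.104 ]
  rim fit [0.5899 0.0495] res 0.0013 33
   red 59 [0.6063 0.0056 0.1018]
   red 18 [0.5685 0.1037 0.1021]
   line yaw -69.1 [0.5964 0.0282]
t 7.3 shift [ 2.4   0.16 -0.27] turn [-0.02 -0.01 -0.01]
pos [0.5921 0.0484 0.125 ] jaw 21.08 tilt [-0.02  0.01] w 0.0375 F [ 0.78 -0.5  -5.18] M [-0.01  0.04 -0.03] q5 -0.4
```

View pics/v5.png

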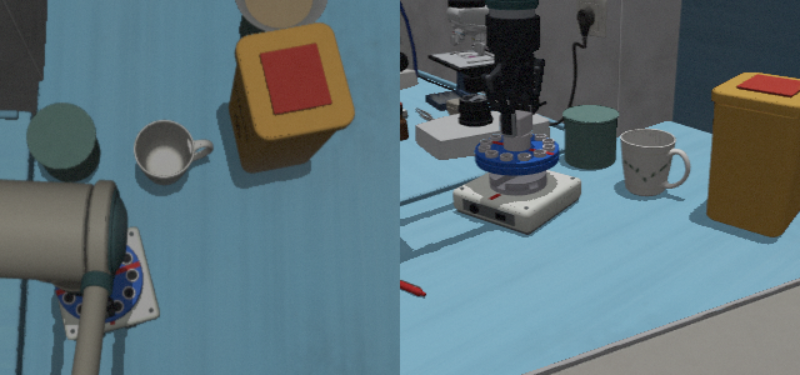

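```bash
python3 -m crank '[[0.4,0.02,0,0,0,0,3],[0.7,0.02,0,0,0,0,3],[1,0.02,0,0,0,0,3],[1.3,0.02,0,0,0,0,3],[1.3,0.02,0,0,0,0,3]]'
python3 go.py .589 .049 .101 21.1
python3 look.py 6; python3 car.py 6 .07;python3 go.py .589 .049 .101 21.1
```

```text
clock: 7.92
position: [0.5919, 0.0486, 0.1118]
ee_rot: [0.695, -0.129, 0.695, 0.129]
contact_force: [-0.3, -0.4, -5.1]
width: 0.0374
t 7.925 shift [ 1.08  0.14 -0.25] turn [-0.02 -0.03 -0.02]
pos [0.5919 0.0486 0.1118] jaw 21.08 tilt [-0.04  0.01] w 0.0374 F [-0.31 -0.38 -5.12] M [-0.04  0.   -0.01] q5 -0.4
scene 961 z pct [0.071  0.0737 0.0854 0.0893 0.0899]
  rim fit [0.5891 0.0487] res 0.0013 32
   red 13 [0.5791 0.0834 0.0892]
   red 7 [0.6    0.0264 0.0892]
   red 10 [ 0.6109 -0.0038  0.0894]
   line yaw -69.6 [0.5999 0.0278]
top 428 z pct [0.0855 0.0867 0.0884 0.0905 0.0914]
  rim fit [0.5911 0.049 ] res 0.0015 28
   red 55 [0.606  0.0048 0.0889]
   red 15 [0.5679 0.1047 0.089 ]
   line yaw -69.3 [0.5977 0.0259]
t 8.025 shift [ 1.12  0.15 -0.28] turn [-0.02  0.01 -0.  ]
pos [0.5922 0.0486 0.1122] jaw 21.08 tilt [0.01 0.  ] w 0.0374 F [ 0.25 -0.13 -5.49] M [ 0.02  0.01 -0.05] q5 -0.4
```

```bash
python3 -m crank '[[0.3,0,0,0,0,0,3],[0.6,0,0,0,0,0,3],[0.8,0,0,0,0,0,3],[0.9,0,0,0,0,0,3],[0.9,0,0,0,0,0,3]]'
python3 go.py .589 .049 .101 21.1
python3 -m crank '[[0.05,0,0,0,0,0,3],[0.1,0,0,0,0,0,3],[0.1,0,0,0,0,0,3]]'
python3 go.py .589 .049 .101 21.1
```

```text
clock: 8.65
position: [0.5921, 0.0486, 0.1031]
ee_rot: [0.695, -0.129, 0.695, 0.129]
contact_force: [-0.1, 0.1, -4.7]
width: 0.0374
t 8.65 shift [ 0.21  0.15 -0.27] turn [-0.02 -0.   -0.01]
pos [0.5921 0.0486 0.1031] jaw 21.08 tilt [-0.01  0.01] w 0.0374 F [-0.13  0.13 -4.69] M [-0.04 -0.02 -0.06] q5 -0.4
clock: 9.02
position: [0.5921, 0.0486, 0.1022]
ee_rot: [0.695, -0.129, 0.695, 0.129]
contact_force: [-0.3, 0.6, -4.6]
width: 0.0373
t 9.025 shift [ 0.12  0.14 -0.28] turn [-0.02  0.   -0.01]
pos [0.5921 0.0486 0.1022] jaw 21.08 tilt [0.   0.01] w 0.0373 F [-0.31  0.65 -4.57] M [-0.06  0.01  0.05] q5 -0.4
```

```bash
python3 -m crank '[[0.05,0,0,0,0,0,3],[0.1,0,0,0,0,0,3],[0.1,0,0,0,0,0,3]]'
python3 go.py .589 .049 .101 21.1
python3 -m crank '[[0.04,0,0,0,0,0,3],[0.08,0,0,0,0,0,3],[0.08,0,0,0,0,0,3]]'
python3 go.py .589 .049 .101 21.1
```

```text
clock: 9.4
position: [0.5921, 0.0486, 0.1011]
ee_rot: [0.695, -0.129, 0.695, 0.129]
contact_force: [1.0, 0.5, -4.9]
width: 0.0375
t 9.4 shift [ 0.01  0.15 -0.27] turn [-0.02 -0.   -0.01]
pos [0.5921 0.0486 0.1011] jaw 21.08 tilt [-0.01  0.01] w 0.0375 F [ 1.    0.48 -4.88] M [-0.06 -0.01  0.05] q5 -0.4
clock: 9.78
position: [0.5921, 0.0487, 0.101]
ee_rot: [0.695, -0.129, 0.695, 0.129]
contact_force: [-2.0, 0.2, 2.3]
width: 0.0374
t 9.775 shift [ 0.    0.14 -0.28] turn [-0.02  0.02  0.  ]
pos [0.5921 0.0487 0.101 ] jaw 21.08 tilt [0.02 0.  ] w 0.0374 F [-2.    0.24  2.25] M [0.01 0.32 0.01] q5 -0.4
```

Contact at a TCP height of 0.101 m, with the carousel resting at about 7 N. Letting go.

```bash
python3 -m crank '[[0,0,0,0,0,0,4.2],[0,0,0,0,0,0,5.2],[0,0,0,0,0,0,5.2],[0,0,0,0,0,0,5.2],[0,0,0,0,0,0,5.2]]' 30
python3 go.py .589 .049 .101 21.1
python3 look.py 7; python3 car.py 7 .06
```

```text
clock: 10.4
position: [0.5921, 0.0486, 0.1003]
ee_rot: [0.695, -0.129, 0.695, 0.129]
contact_force: [-0.9, 0.2, -0.5]
width: 0.052
t 10.4 shift [-0.07  0.15 -0.28] turn [-0.02  0.01 -0.  ]
pos [0.5921 0.0486 0.1003] jaw 21.08 tilt [0. 0.] w 0.052 F [-0.92  0.17 -0.46] M [-0.01  0.02 -0.03] q5 -0.4
scene 963 z pct [0.0597 0.0623 0.0745 0.0783 0.0789]
  rim fit [0.5896 0.0485] res 0.0009 29
   red 15 [0.5786 0.0836 0.0787]
   red 4 [0.5994 0.0243 0.0779]
   red 8 [ 0.6117 -0.0034  0.0785]
   line yaw -69.2 [0.5877 0.0572]
top 401 z pct [0.0746 0.0759 0.0775 0.0793 0.0804]
  rim fit [0.5913 0.0494] res 0.0015 26
   red 51 [0.6071 0.0035 0.0786]
   red 14 [0.5686 0.1035 0.0775]
   line yaw -69.1 [0.588  0.0526]
```

View pics/v7.png

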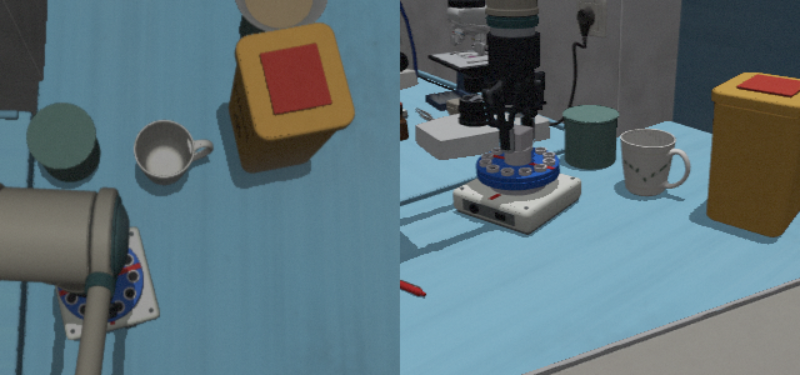

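It rides on the collar, with the underside at 58 mm over the bench (46–60 mm rim in view), centred at about (0.590, 0.049), stripes at -69° against the slot at +15°. Regripping and turning in stages while watching side force.

```bash
python3 -m crank '[[0,0,0,0,0,0,3],[0,0,0,0,0,0,3],[0,0,0,0,0,0,3],[0,0,0,0,0,0,3]]' 25
python3 go.py .589 .049 .101 105.5
python3 -m crank '[[0,0,0,-5,0,0,3],[0,0,0,-11,0,0,3],[0,0,0,-17,0,0,3],[0,0,0,-20,0,0,3],[0,0,0,-20,0,0,3]]'
python3 go.py .589 .049 .101 105.5
```

```text
clock: 11.0
position: [0.5923, 0.0486, 0.1006]
ee_rot: [0.695, -0.129, 0.695, 0.129]
contact_force: [-0.6, -0.8, 3.0]
width: 0.0381
t 11.0 shift [-0.04  0.16 -0.29] turn [-8.442e+01  2.000e-02  3.000e-02]
pos [0.5923 0.0486 0.1006] jaw 21.08 tilt [0.03 0.  ] w 0.0381 F [-0.58 -0.81  2.96] M [-0.01  0.07  0.04] q5 -0.4
clock: 11.62
position: [0.5925, 0.0487, 0.1006]
ee_rot: [0.663, -0.248, 0.662, 0.248]
contact_force: [0.2, 0.1, 2.2]
width: 0.0376
t 11.625 shift [-0.04  0.25 -0.24] turn [-6.444e+01  3.000e-02  4.000e-02]
pos [0.5925 0.0487 0.1006] jaw 41.06 tilt [0.05 0.01] w 0.0376 F [0.25 0.06 2.16] M [ 0.05 -0.05  0.07] q5 -0.75
```

```bash
python3 -m crank '[[0,0,0,-6,0,0,3],[0,0,0,-12,0,0,3],[0,0,0,-18,0,0,3],[0,0,0,-24,0,0,3],[0,0,0,-24,0,0,3]]'
python3 go.py .589 .049 .101 105.5
python3 -m crank '[[0,0,0,-6,0,0,3],[0,0,0,-12,0,0,3],[0,0,0,-18,0,0,3],[0,0,0,-24,0,0,3],[0,0,0,-24,0,0,3]]'
python3 go.py .589 .049 .101 105.5
python3 look.py 8; python3 car.py 8 .06
```

```text
clock: 12.25
position: [0.5923, 0.0486, 0.1006]
ee_rot: [0.597, -0.38, 0.596, 0.38]
contact_force: [-0.2, 0.3, 2.7]
width: 0.0377
t 12.25 shift [-0.04  0.32 -0.11] turn [-4.052e+01  1.000e-02  3.000e-02]
pos [0.5923 0.0486 0.1006] jaw 64.98 tilt [0.03 0.01] w 0.0377 F [-0.19  0.25  2.67] M [0.09 0.01 0.09] q5 -1.17
clock: 12.88
position: [0.5926, 0.0491, 0.1006]
ee_rot: [0.505, -0.495, 0.504, 0.495]
contact_force: [0.8, 2.4, 1.5]
width: 0.0373
t 12.875 shift [-0.04  0.36 -0.02] turn [-16.59   0.05   0.08]
pos [0.5926 0.0491 0.1006] jaw 88.91 tilt [0.07 0.06] w 0.0373 F [0.83 2.39 1.47] M [ 0.35 -0.11  0.1 ] q5 -1.59
scene 962 z pct [0.0599 0.0624 0.0743 0.0783 0.0789]
  rim fit [0.5885 0.0475] res 0.001 30
   red 13 [0.6248 0.0472 0.0787]
   red 6 [0.5641 0.0497 0.078 ]
   red 10 [0.5318 0.0502 0.0788]
   line yaw -1.6 [0.555  0.0497]
top 431 z pct [0.0742 0.0756 0.0776 0.0794 0.0802]
  rim fit [0.5894 0.0487] res 0.0013 25
```

```bash
python3 -m crank '[[0,0,0,-5,0,0,3],[0,0,0,-10,0,0,3],[0,0,0,-14,0,0,3],[0,0,0,-16.5,0,0,3],[0,0,0,-16.5,0,0,3]]'
python3 go.py .589 .049 .101 105.5
python3 look.py 9; python3 car.py 9 .055
```

```text
clock: 13.6
position: [0.5921, 0.0496, 0.0994]
ee_rot: [0.429, -0.562, 0.428, 0.563]
contact_force: [2.8, 4.4, -4.1]
width: 0.0377
t 13.6 shift [-0.16  0.32  0.02] turn [-0.07  0.11  0.01]
pos [0.5921 0.0496 0.0994] jaw 105.43 tilt [-0.02  0.11] w 0.0377 F [ 2.82  4.37 -4.14] M [ 0.89 -0.58 -0.  ] q5 -1.88
scene 969 z pct [0.0582 0.061  0.0732 0.077  0.0775]
  rim fit [0.5881 0.0474] res 0.0012 29
   red 11 [0.6312 0.0592 0.0769]
   red 6 [0.5636 0.0433 0.0771]
   red 13 [0.536  0.0345 0.0771]
   line yaw 14.9 [0.5801 0.0471]
top 450 z pct [0.0732 0.0744 0.0762 0.0781 0.079 ]
  rim fit [0.5912 0.0473] res 0.0024 27
   red 22 [0.5327 0.033  0.0773]
   line yaw 5.6 [0.5338 0.0328]
```

View pics/v9.png

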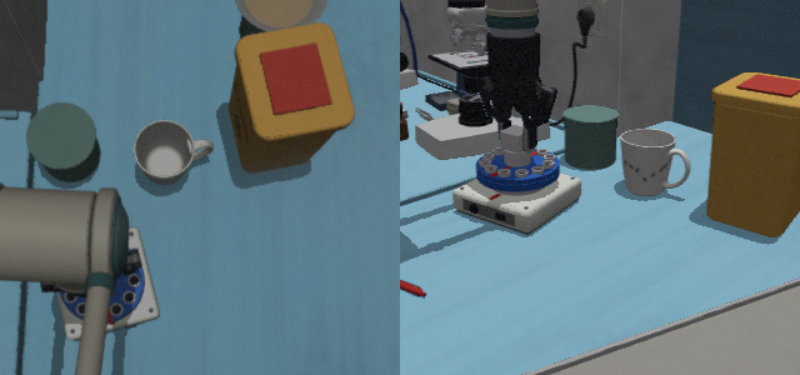

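Tabs are entering the slot: the carousel sank 1.5 mm and hangs on the grip, with a small side load. I'll ease the centring and lower it gently most of the way, so that it doesn't drop 9 mm.

```bash
python3 -m crank '[[0,-0.1,0.07,0,0,0,3],[0.1,-0.1,0.07,0,0,0,3],[0.2,-0.1,0.07,0,0,0,3],[0.2,-0.1,0.07,0,0,0,3]]'
python3 go.py .589 .049 .101 105.5
```

```text
clock: 14.2
position: [0.5923, 0.0497, 0.098]
ee_rot: [0.428, -0.563, 0.428, 0.564]
contact_force: [0.3, 3.4, -4.5]
width: 0.0378
t 14.2 shift [-0.3   0.33  0.02] turn [ 0.06  0.04 -0.07]
pos [0.5923 0.0497 0.098 ] jaw 105.56 tilt [-0.08  0.02] w 0.0378 F [ 0.26  3.37 -4.46] M [ 0.63 -0.02 -0.02] q5 -1.88
```

```bash
python3 -m crank '[[0.1,0,0.05,0,0,0,3],[0.2,-0.02,0.1,0,0,0,3],[0.3,-0.02,0.1,0,0,0,3],[0.3,-0.02,0.1,0,0,0,3]]'
python3 go.py .589 .049 .101 105.5
python3 look.py 10; python3 car.py 10 .05
```

```text
clock: 14.7
position: [0.5925, 0.0501, 0.0951]
ee_rot: [0.427, -0.563, 0.428, 0.563]
contact_force: [-0.2, 0.3, -4.9]
width: 0.0374
t 14.7 shift [-0.59  0.37 -0.01] turn [ 0.08 -0.03 -0.05]
pos [0.5925 0.0501 0.0951] jaw 105.58 tilt [-0.04 -0.04] w 0.0374 F [-0.19  0.26 -4.87] M [-0.01 -0.    0.01] q5 -1.87
scene 966 z pct [0.0543 0.057  0.0693 0.0728 0.0733]
  rim fit [0.5884 0.0477] res 0.0018 26
   red 10 [0.6311 0.059  0.0732]
   red 7 [0.5654 0.0426 0.073 ]
   red 13 [0.536  0.0347 0.0733]
   line yaw 15.0 [0.574  0.0449]
top 453 z pct [0.0688 0.0701 0.0722 0.074  0.0752]
  rim fit [0.5909 0.0483] res 0.0017 23
   red 32 [0.5364 0.0338 0.0722]
   line yaw 5.9 [0.5366 0.0335]
```

```bash
python3 -m crank '[[0.1,0,0,0,0,0,3],[0.2,0,0,0,0,0,3],[0.3,0,0,0,0,0,3],[0.38,0,0,0,0,0,3],[0.38,0,0,0,0,0,3]]'
python3 go.py .589 .049 .101 105.5
python3 -m crank '[[0,0,0,0,0,0,4.2],[0,0,0,0,0,0,5.2],[0,0,0,0,0,0,5.2],[0,0,0,0,0,0,5.2]]'
python3 go.py .589 .049 .101 105.5
python3 look.py 11; python3 car.py 11 .045
```

```text
clock: 15.42
position: [0.5927, 0.0506, 0.0915]
ee_rot: [0.428, -0.563, 0.428, 0.563]
contact_force: [0.1, 0.6, -5.2]
width: 0.0372
t 15.425 shift [-0.95  0.4  -0.05] turn [ 0.08  0.01 -0.01]
pos [0.5927 0.0506 0.0915] jaw 105.58 tilt [-0.01  0.01] w 0.0372 F [ 0.13  0.61 -5.2 ] M [-0.01 -0.01  0.  ] q5 -1.87
clock: 15.92
position: [0.593, 0.0506, 0.0919]
ee_rot: [-0.428, 0.563, -0.427, -0.563]
contact_force: [0.6, 1.0, 0.4]
width: 0.0522
t 15.925 shift [-0.91  0.43 -0.04] turn [ 0.08 -0.01  0.04]
pos [0.593  0.0506 0.0919] jaw 105.58 tilt [0.04 0.  ] w 0.0522 F [0.56 1.01 0.43] M [-0.02  0.01  0.03] q5 -1.87
scene 948 z pct [0.0497 0.0526 0.0648 0.0683 0.069 ]
  rim fit [0.5882 0.0482] res 0.0028 31
   red 10 [0.6322 0.0601 0.0684]
   red 8 [0.5655 0.0429 0.0686]
   red 12 [0.5374 0.0364 0.0687]
   line yaw 14.9 [0.5757 0.0459]
top 431 z pct [0.0643 0.0658 0.0677 0.0695 0.0704]
  rim fit [0.5912 0.0485] res 0.0014 21
   red 34 [0.5366 0.0341 0.0687]
   line yaw 4.6 [0.5378 0.0339]
```

Home at 48 mm. Opening wider and retreating straight up, then aside.

```bash
python3 -m crank '[[0,0,0,0,0,0,7],[0,0,0,0,0,0,7],[-3,0,0,0,0,0,7],[-7,0,0,0,0,0,7],[-12,0,0,0,0,0,7]]'
python3 -m crank '[[0,4,0,0,0,0,8],[0,9,0,0,0,0,8],[0,15,0,0,0,0,8],[0,20,0,0,0,0,8],[0,20,0,0,0,0,8]]'
python3 go.py .589 .049 .101 105.5
python3 look.py 12; python3 car.py 12 .045
python3 - <<'E'
from h import *
for n in (0,12):
  for c in("top","scene"):
    d=dict(np.load(f"{c}{n}.npz"));P=cloud(d);x,y,z=P[...,0],P[...,1],P[...,2]
    for nm,lo,hi,b in(("tin",.09,.1,(.76,.93,.08,.2)),("mug",.088,.1,(.73,.9,-.14,.02)),("knob",.115,.13,(.5,.7,-.05,.15))):
        q=(z>lo)&(z<hi)&(x>b[0])&(x<b[1])&(y>b[2])&(y<b[3])
        if q.sum()>20:
            rc=cv2.minAreaRect(np.c_[x[q],y[q]].astype(np.float32)); print(n,c,nm,q.sum(),np.round(rc[0],4),np.round(rc[1],4),round(rc[2],1),np.median(z[q]).round(4))
E
```

```text
clock: 16.65
position: [0.5921, 0.0506, 0.2118]
ee_rot: [0.427, -0.562, 0.428, 0.564]
contact_force: [-0.2, -1.1, -0.4]
width: 0.0695
clock: 17.27
position: [0.3964, -0.0032, 0.2115]
ee_rot: [0.428, -0.562, 0.428, 0.563]
contact_force: [0.8, -0.0, 0.4]
width: 0.08
t 17.275 shift [ 11.02 -19.97  -0.12] turn [-0.01  0.03 -0.09]
pos [ 0.3964 -0.0032  0.2115] jaw 105.49 tilt [-0.09  0.  ] w 0.08 F [ 0.81 -0.05  0.39] M [-0.04  0.04 -0.02] q5 -2.02
scene 966 z pct [0.0503 0.0526 0.0651 0.0683 0.0689]
  rim fit [0.5891 0.0483] res 0.001 41
   red 11 [0.6299 0.0593 0.0689]
   red 8 [0.5648 0.0443 0.0685]
   red 15 [0.5361 0.0343 0.0687]
   line yaw 14.3 [0.5893 0.0493]
top 1378 z pct [0.0646 0.0657 0.0675 0.0695 0.0705]
  rim fit [0.5896 0.0486] res 0.0018 45
   red 59 [0.6309 0.0604 0.0683]
   red 77 [0.5478 0.0366 0.0684]
   line yaw 15.4 [0.5845 0.0471]
0 top tin 1996 [0.811  0.1238] [0.0877 0.1017] 89.8 0.095
0 top mug 297 [ 0.7898 -0.0436] [0.0922 0.0915] 46.5 0.0935
0 scene tin 446 [0.8113 0.1237] [0.1022 0.0869] 0.0 0.0952
0 scene mug 300 [ 0.7894 -0.0437] [0.0934 0.0919] 49.3 0.0919
12 top tin 1997 [0.811  0.1237] [0.0873 0.1018] 90.0 0.095
12 top mug 302 [ 0.7896 -0.0444] [0.091  0.0921] 1.4 0.0933
12 top knob 457 [0.5893 0.0483] [0.0379 0.038 ] 15.6 0.1214
12 scene tin 442 [0.8106 0.1246] [0.1007 0.0889] 0.2 0.0952
12 scene mug 296 [ 0.7903 -0.0438] [0.0934 0.092 ] 17.8 0.0918
12 scene knob 205 [0.5891 0.0487] [0.0378 0.0395] 17.3 0.1213
```

View pics/v12.png

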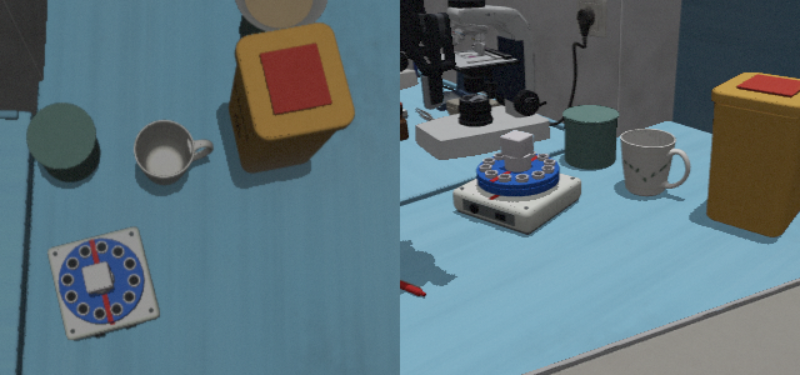

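The carousel is home: in the left view its centre is near (97,278) with the stripes in line with the red marks, and the robot is clear of it.

```bash
python3 -m crank '[[0,0,0,0,0,0,8],[0,0,0,0,0,0,8]]'; python3 -c "
from rig import manip; print(manip.sign_off())"
```

```text
clock: 17.62
position: [0.4012, -0.003, 0.2114]
ee_rot: [0.428, -0.563, 0.427, 0.563]
contact_force: [-0.7, 0.8, -0.5]
width: 0.08
the job is handed in; nothing more can be done
None
```

The carousel is mounted fully home on the drive, and I handed the job in at 17.6 s. The hand-in gave no verdict.

- **First placing:** I gripped the square knob and set the carousel over the spindle with about 7 N of contact. I let it go riding on the collar with its underside 58 mm above the bench and its stripes about 85° off the slot.
- **Turning home:** I regripped the knob and turned it about 84.5° until the tabs entered the slot. I then lowered it through most of the 10 mm drop in the grip, released it and backed away.

The last camera checks showed:

| Check | Result |
|---|---|
| Underside height | about 48 mm |
| Centring on the drive | within about 1 mm |
| Stripe angle against slot (15.4°) | 15.4° in the top view, 14.3° in the side view |
| Level | looks level in the pictures; not measured separately |
| Tin and mug | unmoved, within about 1 mm of measurement noise |
| Gripper | open and clear of everything |

- **Disagreement:** arm position readings and camera positions differed by up to about 3–4 mm near the drive. I relied on the cameras and the force readings there.
- **Bad readings:** while the arm hid part of the stripes, the top view gave stripe angles of about 5°. I ignored them, and the final clear view gave 15.4°.

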